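# Load the watch leak tester and shut its lid

## Task

Put the wristwatch head in the leak tester: set it down gently, dial up, on the middle of the round rubber pad in the chamber and let go of it, while the lid is still standing open. Then swing the tester's lid fully shut without slamming it, and leave the other things on the bench as they are.

Things in the scene. Friction and masses are not known exactly. Their poses are not given: they have to be found in the camera images.
- watch: Steel wristwatch head, no strap, black dial up: round case 40 mm across, 11 mm thick, with two flat parallel ends 24 mm wide, 46 mm apart along its y axis (heights 1 to 9 mm) to grip across; crown 5 mm out at +x. About 90 g. Origin: centre of the underside, which starts at z = 0; z up through the dial. On one of three spots on the green mat, any yaw; cushion and loupe are on the others.
- tester: Fixed leak tester: open aluminium chamber, outside 150 (x) by 160 (y) by 60 mm high, walls 10, inside 130 by 140, floor 20 mm above the bench. Joined at its -y side a grey console 150 (x) by 80 (y) by 72 mm high, gauge to 80. Origin: centre of the chamber's underside, on the bench. Lid hinged on the +x rim. Yaw is near 90 degrees: hinge to the robot's left, console on the far side.
- pad (a point): Centre of the top face of the round black rubber pad, 70 mm in diameter, 6 mm thick, fixed in the middle of the chamber floor; its top is 26 mm above the bench and 34 mm below the rim. Axes as the tester's.
- lid_hinge (a point): Middle of the lid's hinge line, along y on the chamber's +x rim, 75 mm from the chamber's centre and 60 mm above the bench. Axes as the tester's; they do not turn with the lid.
- lid (a joint): Lid angle: 0 fully shut (level on the rim), 1.57 upright, 1.9 stop; starts 1.4 to 1.8. Stiff hinge: it stays wherever it is left; 2 to 5 N at 115 mm from the hinge moves it. Plain flat aluminium plate, 150 mm from hinge to front edge, 160 wide, 10 thick; shut, its underside is 60 and its top 70 mm above the bench. Outer face (top when shut) is bare and can be pushed with closed fingers.
- lid_tab (a point): Centre of the finger tab in the middle of the lid's front edge: dark steel strip 60 mm along the edge, 8 mm thick, reaching 171 mm from the hinge line (this point: 162 mm, at mid-thickness). Its axes turn with the lid: -x from hinge to tab, z out of the outer face.
- cushion: Case cushion, not to be moved: aluminium disc with a black rubber top, 68 mm in diameter, 19 mm high. Origin: centre of the underside.
- loupe: Black eyeglass loupe, not to be moved: standing cone, 36 mm in diameter at the foot, 32 mm high. Origin: centre of the underside.
- screwdriver: Small screwdriver with a red handle, 130 mm, lying on the bench, not to be moved.
- tweezers: Steel tweezers, 125 mm, 8 mm high, lying on the bench, not to be moved.
- blower: Orange bulb dust blower, standing, 66 mm in diameter, 100 mm high, not to be moved. Origin: centre of the underside.
- jar: Black jar with a red cap, 90 mm in diameter, 120 mm high, not to be moved. Origin: centre of the underside.
- dish: Small white dish, 56 mm in diameter, 22 mm high, not to be moved. Origin: centre of the underside.
There are look-alikes about, which are no part of the job. Of the things like the watch, leave any that is red or turquoise; of the rest the larger one is meant.

How it is judged:
On the way, in this order (a step that is already met when the one before it is completed fails the run):
1. the watch lies dial up on the middle of the pad, let go, with the lid still open (horizontal distance between watch and pad below 0.018 m and z of watch in the frame of pad between -0.004 and 0.004 m and angle between watch's own z axis and vertical below 0.12 rad and linear speed of watch below 0.02 m/s and contact force between the fingers and watch below 0.05 N and value of joint lid above 0.9 rad), for 0.2 s.
2. the lid is fully shut (value of joint lid below 0.04 rad), for 0.2 s.
At the end, for the whole second after the job is handed in: The watch lies at rest, released, dial up (within 7 degrees), flat on the rubber pad with its centre within 18 mm of the pad's centre, and the lid is shut to within 0.04 rad (horizontal distance between watch and pad below 0.018 m and z of watch in the frame of pad between -0.004 and 0.004 m and angle between watch's own z axis and vertical below 0.12 rad and linear speed of watch below 0.02 m/s and contact force between the fingers and watch below 0.05 N and value of joint lid below 0.04 rad); the robot touches nothing.
It fails at once if the watch is dropped or thrown (faster than 0.6 m/s while not held) (linear speed of watch above 0.6 m/s and contact force between the fingers and watch below 0.05 N).
It fails at once if the lid is slammed (closing faster than 5 rad/s) (velocity of joint lid below -5 rad/s).
It fails at once if another thing on the bench is moved by more than 30 mm (distance of any of cushion, loupe, screwdriver, tweezers, blower, jar, dish from where it was at the start of the episode above 0.03 m).
It also fails if it takes over 50 s, if anything falls off the work surface, if the arm or the gripper's body presses on something with over 40 N, if the wrist force passes 120 N, or if a joint passes its speed limit or range.

## Robot

A 7-joint arm with a two-finger parallel gripper is mounted at the origin on the work surface. World frame = base frame: x ahead of the robot, y to its left, z up, the work surface at z = 0. Lengths are in m, angles in rad, forces in N, time in s.
With the tool pointing down it reaches from about 0.425 to 0.925 m from the base axis. Payload 6.8 kg.
Tool frame: the origin (TCP) lies at the very end of the fingers, on their centre line; the grasp point (between the pads) lies 19 mm behind it; z points along the fingers, y is the line along which they close (so a half turn about z gives the same grasp; the last joint's range is limited). The gripper opens to 85 mm and grips with 20 to 120 N. Pads are 22 mm wide; open, the fingers measure 114 mm over their backs; the gripper's body (76 mm by 85 mm) begins 54 mm behind the grasp point. The pads swing forward as they close: fully open they stand 13 mm farther back than shut.
Start: joints at [-1.408, 0.477, 0.022, 1.555, -0.011, 1.109, -0.083], TCP at [0.181, 0.65, 0.231] pointing down, gripper open.
Joint ranges: [-2.96, 2.96], [-0.34, 2.1], [-1.41, 1.46], [0.24, 2.44], [-1.37, 4.51], [0.17, 1.92], [-2.96, 2.96]. Speed limits (rad/s): [2.39, 2.39, 3.14, 3.14, 3.14, 3.14, 3.14].

## Interface

Orientations are given as a unit quaternion [x, y, z, w].
In Python, from rig import get_state, eyes, ticket gives the robot as it stands. The module is installed in compiled form; this text tells all that it offers.
- The arm moves only by the tool carry_out, never from a script. Its argument "commands" is text: rows parted by semicolons, each of 7 numbers parted by spaces: the turn, a rotation vector about the tool's x, y, z scaled (see below), then the shift along the tool's x, y, z scaled (see below), then the gripper command: -1 is fully open, 1 is shut, values between are in proportion. In form: rx ry rz tx ty tz grip; .... A call has exactly 8 rows; each row shifts and turns the commanded pose from where the row before left it, along the tool's axes as they then stand; what a row does not reach is not made up. The controller multiplies each number of a shift by 0.1 m and each number of a turn by pi rad. A row lasts 1/10 s, in which the tool goes at most 50 mm and 8.59 degrees, less where a joint would pass 70% of its speed; a pose out of reach is approached as far as the arm can. A call with a number of a shift or a turn outside -1 to 1 is refused whole. A call with a gripper value outside its range is refused whole. The fingers move at their own pace and stop on an object; "newtons" is the grip in N (left out, the last holds). Time passes only in rows, so rows that do not move let the fingers close, or fill a call up. It gives the time, the measured TCP pose, the force, the opening and the grip force at its end, in the units of the state.
- get_state(): the state, without advancing time (a new reading comes with each control period).
- eyes.get_image(name): name is "scene" or "top" or "wrist"; returns a dict with "image" (480x640x3 uint8, blue, green, red), "depth" (480x640 float32, m along the optical axis (not along the pixel's ray), 0 where there is no reading), "K" (3x3 intrinsics, pixels), "position" and "orientation" of the camera in the world; the wrist camera has in their place "T_tool_cam" (4x4, takes a point from camera to tool coordinates, whose origin is the TCP and whose axes are the flange's). Camera axes: x right, y down, z forward; pixel columns grow to the right and rows downward; lengths in m; the calibration is good to about 2 mm. A picture is of the moment at which its call begins: read the wrist's pose just before it.
- ticket.sign_off(): hands the job in; it is judged then, once.
The state is a dict: "t": time; "q": joint angles; "qvel": joint speeds; "joint_efforts": joint torques, N m; "ee_pos": TCP position; "ee_rot": TCP orientation; "ft_force": force on the tool from outside, world axes, zero at the start; "ft_torque": the same for the moment, N m; "finger_gap": opening from 0.0 (shut) to 1.0 (fully open); "gripper_force": force on a finger pad.
Only numpy, scipy, OpenCV 4.12 (cv2) and the standard library are available. Lean on these libraries where they do the work, as an engineer would, in place of code of your own. Each camera call takes 0.05 s, during which the arm holds its last target. There are 200 camera calls.

## Working session

There is one attempt and no reset: what is moved stays moved. The work goes in short steps, Python scripts to look and compute and a tool call to move; the robot and the scene stay as the last step left them, time stands still between calls to the robot, and variables do not carry over. Pictures are saved under pics/ and viewed, at most 10 in all, crops included, and the job is handed in when it is done.

Besides the shell and the picture viewer there is one more tool, called after "Request:" by a JSON object that holds its "name" and its "arguments", one argument or row to a line. carry_out: Moves the arm, as the interface text tells. Its arguments: {"type":"object","properties":{"commands":{"type":"string"},"newtons":{"type":"number"}},"required":["commands"]}

```bash
mkdir -p pics
cat > h.py <<'E'
import numpy as np, cv2
from rig import get_state, eyes, ticket
from scipy.spatial.transform import Rotation as R
def grab(n, tag):
    s=get_state(); d=eyes.get_image(n)
    if n=="wrist":
        T=np.eye(4);T[:3,:3]=R.from_quat(s["ee_rot"]).as_matrix();T[:3,3]=s["ee_pos"];T=T@d["T_tool_cam"]
    else:
        T=np.eye(4);T[:3,:3]=R.from_quat(d["orientation"]).as_matrix();T[:3,3]=d["position"]
    cv2.imwrite(f"pics/{tag}.png",d["image"]); np.savez(f"{tag}.npz",im=d["image"],dep=d["depth"],K=d["K"],T=T)
def pt(tag,u,v,z=None):
    f=np.load(tag+".npz");T=f["T"];r=np.linalg.inv(f["K"])@[u,v,1]
    if z is None:
        dd=f["dep"][int(v)-1:int(v)+2,int(u)-1:int(u)+2]; k=np.median(dd)
    else: k=(z-T[2,3])/(T[:3,:3]@r)[2]
    return T[:3,:3]@(r*k)+T[:3,3]
E
python3 -c "
from h import *
grab('top','top0');grab('scene','sc0');print(get_state())"
```

```text
{'t': 0.1, 'q': array([-1.40811856,  0.47773691,  0.02233955,  1.55634082, -0.01151077,
        1.10932163, -0.08312408]), 'qvel': array([ 0.00018819, -0.00019206,  0.0004456 , -0.00176444, -0.00115192,
       -0.00025441, -0.00125219]), 'joint_efforts': array([ 4.42312157e-03, -5.97763181e+01,  1.61369652e+00, -2.81948823e+01,
        1.28342077e-02,  5.06912096e-03,  8.63403130e-06]), 'ee_pos': array([0.18041189, 0.64988561, 0.23041479]), 'ee_rot': array([ 1.34978563e-01,  9.90848163e-01, -8.37372214e-04, -5.76509402e-05]), 'ft_force': array([-0.47865984,  0.33561066, -0.067796  ]), 'ft_torque': array([-0.0136682 ,  0.03030422,  0.04509163]), 'gripper_force': 0.0, 'finger_gap': 0.9993503244792953}
```

View pics/top0.png

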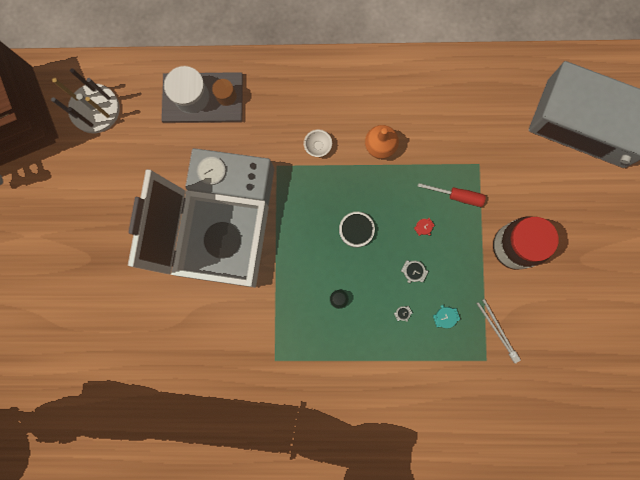

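View pics/sc0.png

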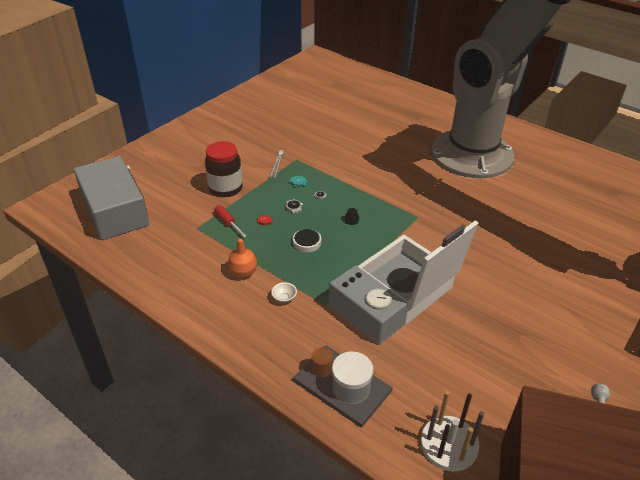

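The top view shows the larger steel watch at (415,271), with a smaller look-alike at (403,314). The pad is at (223,240), and the lid stands open with its tab at (137,216).

```bash
python3 -c "
from h import *
np.set_printoptions(precision=4,suppress=True)
for n,u,v,z in [('watch',415,271,.011),('small',403,314,.008),('red',425,227,.01),('turq',447,318,.01),('pad',223,240,.026),('loupe',339,299,.03),('cushion',357,229,.019),('rimNR',252,284,.06),('rimFR',266,200,.06),('rimNL',174,274,.06),('tab',137,216,None),('lidtopN',132,266,None),('lidtopF',148,175,None)]:
  print(n,pt('top0',u,v,z),pt('top0',u,v))
f=np.load('top0.npz');im=f['im']
c=cv2.resize(im[205:340,380:480],None,fx=6,fy=6,interpolation=cv2.INTER_CUBIC)[:400]
t=cv2.resize(im[150:295,120:280],None,fx=4,fy=4,interpolation=cv2.INTER_CUBIC)
o=np.zeros((600,800,3),np.uint8);c=cv2.resize(im[250:292,394:436],(400,400),interpolation=cv2.INTER_CUBIC)
t=cv2.resize(im[150:295,120:280],(400,362),interpolation=cv2.INTER_CUBIC)
o[:400,:400]=c;o[:362,400:]=t;cv2.imwrite('pics/crop.png',o[:400])
"
```

```text
watch [ 0.5079 -0.2382  0.011 ] [ 0.5079 -0.2383  0.0104]
small [ 0.4267 -0.2143  0.008 ] [ 0.4267 -0.2144  0.0069]
red [ 0.5926 -0.2593  0.01  ] [ 0.5929 -0.2595  0.0082]
turq [ 0.4192 -0.2966  0.01  ] [ 0.4192 -0.2964  0.0108]
pad [0.567  0.1277 0.026 ] [0.5671 0.1279 0.0251]
loupe [ 0.4546 -0.0934  0.03  ] [ 0.4545 -0.0934  0.0309]
cushion [ 0.588  -0.1283  0.019 ] [ 0.588  -0.1283  0.0194]
rimNR [0.4814 0.0656 0.06  ] [0.4818 0.067  0.0508]
rimFR [0.6376 0.0418 0.06  ] [0.6401 0.0435 0.0469]
rimNL [0.5    0.2101 0.06  ] [0.5    0.2102 0.0599]
tab [0.5812 0.2253 0.2233] [0.5812 0.2253 0.2233]
lidtopN [0.5032 0.2362 0.206 ] [0.5032 0.2362 0.206 ]
lidtopF [0.6509 0.2151 0.2092] [0.6509 0.2151 0.2092]
```

View pics/crop.png

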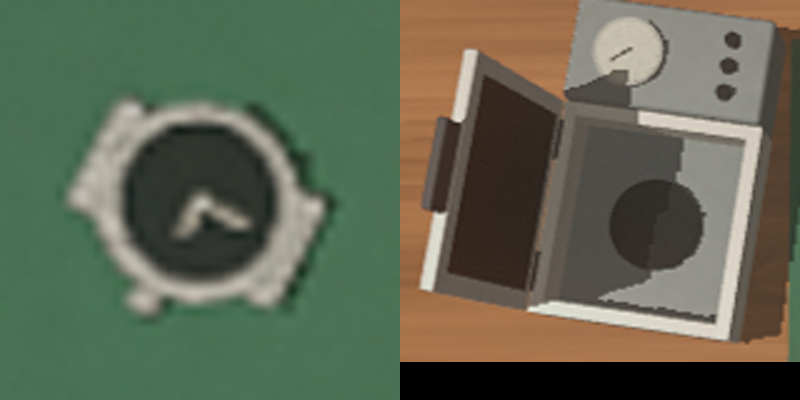

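The crop shows the watch's flat ends centred at (97,148) and (295,250), so the grip axis lies at about 62.7° from world x. The crown is at (143,300). I'll raise the arm and turn it while moving towards the watch, over the tester.

Request:
{"name": "carry_out", "arguments": {
  "commands": "0 0 0.033 0 0 -0.4 -1; 0 0 0.033 0 0 -0.4 -1; 0 0 0 0 0 -0.3 -1; 0 0 0 -0.443 -0.123 0 -1; 0 0 0 -0.443 -0.123 0 -1; 0 0 0 -0.443 -0.123 0 -1; 0 0 0 -0.443 -0.123 0 -1; 0 0 0 -0.443 -0.123 0 -1",
  "newtons": 40
}}

```text
t: 0.9
ee_pos: [0.3499, 0.4922, 0.341]
ee_rot: [0.237, 0.972, -0.0, -0.0]
ft_force: [1.1, 0.5, -0.5]
finger_gap: 1.002
gripper_force: 0.0
```

```bash
cat >> h.py <<'E'
def to(*ws):
    s=get_state();M=R.from_quat(s["ee_rot"]);p=np.array(s["ee_pos"])
    print("t",round(s["t"],2),"p",p.round(4),"y_ang",np.degrees(np.arctan2(*M.as_matrix()[[1,0],1])).round(2),"zax",M.as_matrix()[:,2].round(4),"F",np.round(s["ft_force"],2),"gap",round(s["finger_gap"],3),"gf",round(s["gripper_force"],1))
    for w in ws:
        print("->",w,"tool shift/0.1:",(M.inv().apply(np.array(w)-p)/0.1).round(3));p=np.array(w)
E
python3 -c "
from h import *
to([.45,.4,.33],[.55,.1,.33],[.508,-.238,.33],[.508,-.238,.2])"
```

```text
t 0.9 p [0.3499 0.4922 0.341 ] y_ang 62.61 zax [-3.e-04 -5.e-04 -1.e+00] F [ 1.1   0.48 -0.5 ] gap 1.002 gf 0.0
-> [0.45, 0.4, 0.33] tool shift/0.1: [-1.313 -0.358  0.11 ]
-> [0.55, 0.1, 0.33] tool shift/0.1: [-2.268e+00 -2.204e+00  1.000e-03]
-> [0.508, -0.238, 0.33] tool shift/0.1: [-1.182e+00 -3.194e+00  2.000e-03]
-> [0.508, -0.238, 0.2] tool shift/0.1: [-0.0e+00  1.0e-03  1.3e+00]
```

Request:
{"name": "carry_out", "arguments": {
  "commands": "0 0 0 -0.44 -0.12 0.03 -1; 0 0 0 -0.44 -0.12 0.03 -1; 0 0 0 -0.43 -0.12 0.03 -1; 0 0 0 -0.324 -0.315 0 -1; 0 0 0 -0.324 -0.315 0 -1; 0 0 0 -0.324 -0.315 0 -1; 0 0 0 -0.324 -0.315 0 -1; 0 0 0 -0.324 -0.315 0 -1"
}}

```text
t: 1.7
ee_pos: [0.52, 0.1853, 0.332]
ee_rot: [0.237, 0.972, -0.0, -0.0]
ft_force: [1.6, -0.2, 0.1]
finger_gap: 0.999
gripper_force: 0.0
```

Request:
{"name": "carry_out", "arguments": {
  "commands": "0 0 0 -0.324 -0.315 0 -0.3; 0 0 0 -0.324 -0.315 0 -0.3; 0 0 0 -0.169 -0.456 0 -0.3; 0 0 0 -0.169 -0.456 0 -0.3; 0 0 0 -0.169 -0.456 0 -0.3; 0 0 0 -0.169 -0.456 0 -0.3; 0 0 0 -0.169 -0.456 0 -0.3; 0 0 0 -0.169 -0.456 0 -0.3"
}}

```text
t: 2.5
ee_pos: [0.5119, -0.1898, 0.3322]
ee_rot: [0.237, 0.972, 0.0, -0.0]
ft_force: [1.3, 0.1, -0.3]
finger_gap: 0.645
gripper_force: 0.0
```

```bash
python3 -c "
from h import *
to([.508,-.238,.2])"
```

```text
t 2.5 p [ 0.5119 -0.1898  0.3322] y_ang 62.62 zax [-0.e+00  4.e-04 -1.e+00] F [ 1.27  0.15 -0.25] gap 0.645 gf 0.0
-> [0.508, -0.238, 0.2] tool shift/0.1: [-0.188 -0.447  1.322]
```

Request:
{"name": "carry_out", "arguments": {
  "commands": "0 0 0 -0.19 -0.447 0 -0.3; 0 0 0 0 0 0.45 -0.3; 0 0 0 0 0 0.45 -0.3; 0 0 0 0 0 0.45 -0.3; 0 0 0 0 0 0.37 -0.3; 0 0 0 0 0 0 -0.3; 0 0 0 0 0 0 -0.3; 0 0 0 0 0 0 -0.3"
}}

```text
t: 3.3
ee_pos: [0.5104, -0.2372, 0.1625]
ee_rot: [0.237, 0.972, -0.0, 0.002]
ft_force: [0.6, -0.3, 0.4]
finger_gap: 0.648
gripper_force: 0.0
```

```bash
python3 -c "
from h import *
grab('wrist','w1');to([.508,-.238,.05])"
```

```text
t 3.35 p [ 0.5105 -0.2372  0.1626] y_ang 62.6 zax [ 0.0038 -0.001  -1.    ] F [-0.92  0.62 -0.31] gap 0.65 gf 0.0
-> [0.508, -0.238, 0.05] tool shift/0.1: [ 0.023 -0.019  1.126]
```

View pics/w1.png

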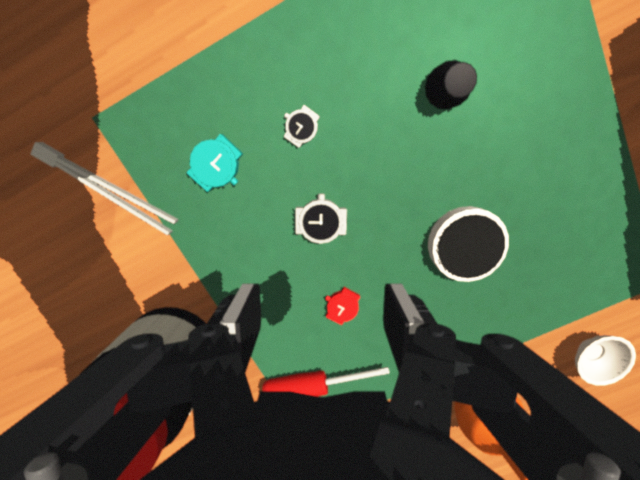

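The wrist view shows the watch level with the finger axis, with ends at (297,221) and (346,220) and its centre at about (321,221).

```bash
python3 -c "
from h import *
for a in [(321,221),(297,221),(346,220)]: print(pt('w1',*a,.010),pt('w1',*a))
c=pt('w1',321,221,.010);to([c[0],c[1],.03])"
```

```text
[ 0.51006224 -0.23684447  0.01      ] [ 0.50936164 -0.23647365  0.01345859]
[ 0.50008305 -0.25605181  0.01      ] [ 0.49998948 -0.25595653  0.01055393]
[ 0.51963009 -0.21642634  0.01      ] [ 0.521224   -0.21668657  0.00321293]
t 3.35 p [ 0.5105 -0.2372  0.1626] y_ang 62.6 zax [ 0.0038 -0.001  -1.    ] F [-0.92  0.62 -0.31] gap 0.65 gf 0.0
-> [np.float64(0.5100622399322651), np.float64(-0.2368444724305338), 0.03] tool shift/0.1: [0.01  0.    1.326]
```

Request:
{"name": "carry_out", "arguments": {
  "commands": "0 0 0 0.01 0 0.4 -0.3; 0 0 0 0 0 0.4 -0.3; 0 0 0 0 0 0.4 -0.3; 0 0 0 0 0 0.2 -0.3; 0 0 0 0 0 0.1 -0.3; 0 0 0 0 0 0 -0.3; 0 0 0 0 0 0 -0.3; 0 0 0 0 0 0 -0.3"
}}

```text
t: 4.15
ee_pos: [0.5095, -0.2365, 0.012]
ee_rot: [0.237, 0.972, -0.0, 0.002]
ft_force: [-0.4, -0.3, -0.2]
finger_gap: 0.652
gripper_force: 0.0
```

```bash
python3 -c "
from h import *
grab('wrist','w2');to([.5095,-.237,.002])"
```

```text
t 4.2 p [ 0.5093 -0.2364  0.0118] y_ang 62.61 zax [ 2.7e-03 -7.0e-04 -1.0e+00] F [-0.65 -0.94 -0.96] gap 0.651 gf 0.0
-> [0.5095, -0.237, 0.002] tool shift/0.1: [-0.004 -0.004  0.098]
```

View pics/w2.png

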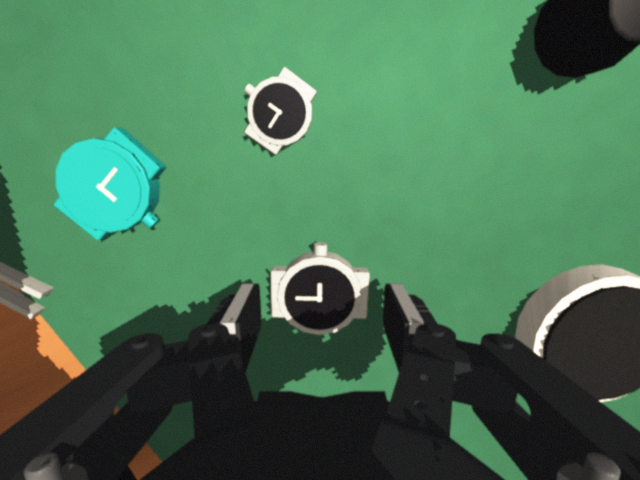

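The watch sits centred between the fingers, at (320,293). I'll lower to 2 mm and close.

Request:
{"name": "carry_out", "arguments": {
  "commands": "0 0 0 0 0 0.05 -0.3; 0 0 0 0 0 0.05 -0.3; 0 0 0 0 0 0 -0.3; 0 0 0 0 0 0 0; 0 0 0 0 0 0 0.2; 0 0 0 0 0 0 1; 0 0 0 0 0 0 1; 0 0 0 0 0 0 1",
  "newtons": 40
}}

```text
t: 5.0
ee_pos: [0.508, -0.236, 0.0003]
ee_rot: [0.237, 0.972, -0.0, -0.0]
ft_force: [-0.5, -0.0, -0.5]
finger_gap: 0.521
gripper_force: 41.0
```

```bash
python3 -c "
from h import *
to()"
```

```text
t 5.0 p [ 5.08e-01 -2.36e-01  3.00e-04] y_ang 62.6 zax [-1.e-04 -0.e+00 -1.e+00] F [-0.53 -0.04 -0.47] gap 0.521 gf 41.0
```

Request:
{"name": "carry_out", "arguments": {
  "commands": "0 0 0 0 0 -0.15 1; 0 0 0 0 0 -0.35 1; 0 0 0 0 0 -0.45 1; 0 0 0 0 0 -0.45 1; 0 0 0 0 0 0 1; 0 0 0 0 0 0 1; 0 0 0 0 0 0 1; 0 0 0 0 0 0 1"
}}

```text
t: 5.8
ee_pos: [0.5071, -0.2355, 0.1391]
ee_rot: [0.237, 0.972, 0.0, -0.001]
ft_force: [-0.6, 0.1, -1.9]
finger_gap: 0.52
gripper_force: 41.4
```

```bash
python3 -c "
from h import *
grab('wrist','w3');to([.567,.1277,.14])"
```

```text
t 5.85 p [ 0.5072 -0.2356  0.1391] y_ang 62.6 zax [-2.5e-03  6.0e-04 -1.0e+00] F [ 0.43 -0.11 -0.52] gap 0.525 gf 41.4
-> [0.567, 0.1277, 0.14] tool shift/0.1: [ 1.141  3.501 -0.009]
```

View pics/w3.png

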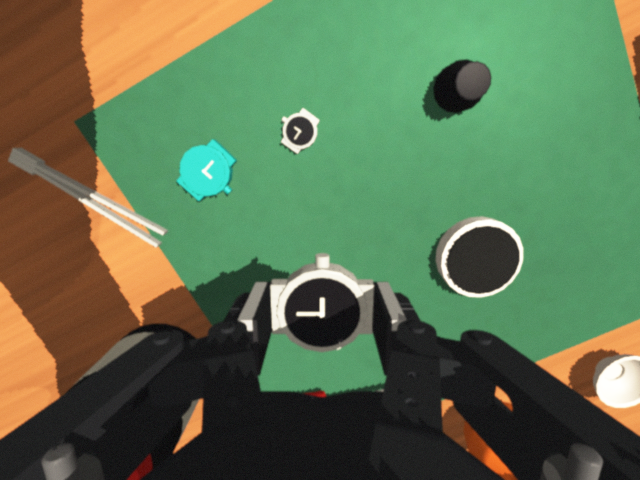

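The watch is held level, with its centre at (321,312). I'll carry it over to the chamber.

Request:
{"name": "carry_out", "arguments": {
  "commands": "0 0 0 0.07 0.22 0 1; 0 0 0 0.143 0.437 0 1; 0 0 0 0.143 0.437 0 1; 0 0 0 0.143 0.437 0 1; 0 0 0 0.143 0.437 0 1; 0 0 0 0.143 0.437 0 1; 0 0 0 0.143 0.437 0 1; 0 0 0 0.143 0.437 0 1"
}}

```text
t: 6.65
ee_pos: [0.5634, 0.106, 0.1394]
ee_rot: [0.237, 0.972, -0.001, -0.001]
ft_force: [-0.4, 0.3, -1.1]
finger_gap: 0.523
gripper_force: 41.4
```

Request:
{"name": "carry_out", "arguments": {
  "commands": "0 0 0 0.05 0.15 0 1; 0 0 0 0.02 0.08 0 1; 0 0 0 0 0 0 1; 0 0 0 0 0 0 1; 0 0 0 0 0 0 1; 0 0 0 0 0 0 1; 0 0 0 0 0 0 1; 0 0 0 0 0 0 1"
}}

```text
t: 7.45
ee_pos: [0.5683, 0.1276, 0.1404]
ee_rot: [0.237, 0.971, 0.0, 0.0]
ft_force: [-0.7, 0.4, -1.1]
finger_gap: 0.523
gripper_force: 41.4
```

```bash
python3 -c "
from h import *
print(pt('w3',321,312,.149),pt('w3',321,312))
grab('wrist','w4');to([.567,.1277,.04])"
```

```text
[ 0.5104453  -0.23672971  0.149     ] [ 0.5090594  -0.23599992  0.15196378]
t 7.5 p [0.5683 0.1277 0.1404] y_ang 62.58 zax [ 1.e-04  1.e-04 -1.e+00] F [ 0.56  0.91 -1.12] gap 0.527 gf 41.4
-> [0.567, 0.1277, 0.04] tool shift/0.1: [ 0.011 -0.006  1.004]
```

View pics/w4.png

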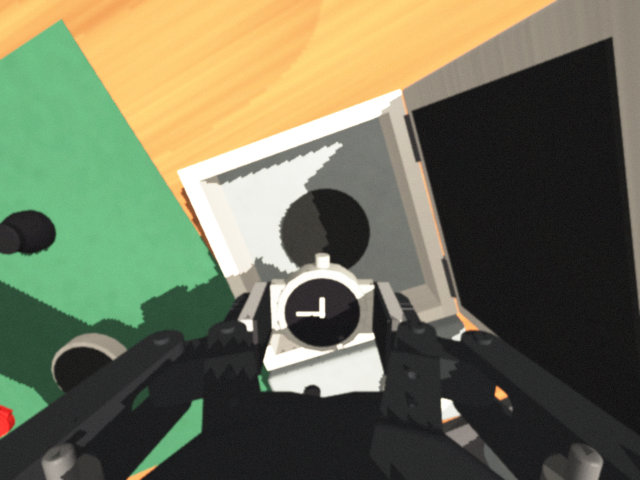

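The pad is visible with its centre at about (324,233).

```bash
python3 -c "
from h import *
print(pt('w4',324,233,.026),pt('w4',321,312,.1505))
to([.5655,.1287,.035],[.5655,.1287,.0275])"
```

```text
[0.56968781 0.12975779 0.026     ] [0.57155761 0.12639456 0.1505    ]
t 7.5 p [0.5683 0.1277 0.1404] y_ang 62.58 zax [ 1.e-04  1.e-04 -1.e+00] F [ 0.56  0.91 -1.12] gap 0.527 gf 41.4
-> [0.5655, 0.1287, 0.035] tool shift/0.1: [ 0.029 -0.004  1.054]
-> [0.5655, 0.1287, 0.0275] tool shift/0.1: [ 0.    -0.     0.075]
```

Request:
{"name": "carry_out", "arguments": {
  "commands": "0 0 0 0.02 0 0.2 1; 0 0 0 0 0 0.3 1; 0 0 0 0 0 0.3 1; 0 0 0 0 0 0.2 1; 0 0 0 0 0 0.1 1; 0 0 0 0 0 0 1; 0 0 0 0 0 0 1; 0 0 0 0 0 0 1"
}}

```text
t: 8.3
ee_pos: [0.5675, 0.1291, 0.0316]
ee_rot: [0.237, 0.972, 0.001, 0.001]
ft_force: [-0.1, -0.8, -1.5]
finger_gap: 0.524
gripper_force: 41.3
```

```bash
python3 -c "
from h import *
to([.566,.129,.0265])"
```

```text
t 8.3 p [0.5675 0.1291 0.0316] y_ang 62.6 zax [ 2.1e-03  7.0e-04 -1.0e+00] F [-0.12 -0.77 -1.49] gap 0.524 gf 41.3
-> [0.566, 0.129, 0.0265] tool shift/0.1: [ 0.013 -0.008  0.051]
```

Request:
{"name": "carry_out", "arguments": {
  "commands": "0 0 0 0.01 0 0.01 1; 0 0 0 0 0 0.01 1; 0 0 0 0 0 0.01 1; 0 0 0 0 0 0.01 1; 0 0 0 0 0 0.005 1; 0 0 0 0 0 0 1; 0 0 0 0 0 0 1; 0 0 0 0 0 0 1"
}}

```text
t: 9.1
ee_pos: [0.5657, 0.1295, 0.0263]
ee_rot: [0.237, 0.972, 0.0, -0.0]
ft_force: [-2.2, 0.3, 5.0]
finger_gap: 0.519
gripper_force: 42.0
```

```bash
python3 -c "
from h import *
to([.566,.129,.0265])"
```

```text
t 9.1 p [0.5657 0.1295 0.0263] y_ang 62.6 zax [-0.e+00  4.e-04 -1.e+00] F [-2.19  0.3   4.99] gap 0.519 gf 42.0
-> [0.566, 0.129, 0.0265] tool shift/0.1: [-0.005 -0.003 -0.002]
```

The watch is in contact with the pad at about 5 N. I'll let go, then rise slowly.

Request:
{"name": "carry_out", "arguments": {
  "commands": "0 0 0 0 0 0 0; 0 0 0 0 0 0 -0.2; 0 0 0 0 0 0 -0.3; 0 0 0 0 0 0 -0.3; 0 0 0 0 0 0 -0.3; 0 0 0 0 0 -0.1 -0.3; 0 0 0 0 0 -0.2 -0.3; 0 0 0 0 0 -0.3 -0.3"
}}

```text
t: 9.9
ee_pos: [0.5645, 0.1291, 0.0858]
ee_rot: [0.237, 0.972, -0.001, -0.001]
ft_force: [1.0, -0.2, -1.1]
finger_gap: 0.65
gripper_force: 0.0
```

Request:
{"name": "carry_out", "arguments": {
  "commands": "0 0 0 0 0 -0.4 -0.3; 0 0 0 0 0 -0.4 -0.3; 0 0 0 0 0 -0.4 -0.3; 0 0 -0.037 0 0 -0.4 -0.3; 0 0 -0.037 0 0 -0.4 -0.3; 0 0 -0.037 0 0 -0.3 -0.3; 0 0 0 0 0 0 0.5; 0 0 0 0 0 0 1"
}}

```text
t: 10.7
ee_pos: [0.5657, 0.1292, 0.3168]
ee_rot: [0.065, 0.998, 0.001, 0.001]
ft_force: [0.3, 0.9, -0.7]
finger_gap: 0.32
gripper_force: 0.0
```

```bash
python3 -c "
from h import *
grab('wrist','w5');grab('top','t5');to([.587,.278,.32],[.587,.278,.2])"
```

```text
t 10.8 p [0.5648 0.1292 0.3149] y_ang 82.52 zax [-1.8e-03 -6.0e-04 -1.0e+00] F [ 0.4  -0.71 -1.05] gap 0.14 gf 0.0
-> [0.587, 0.278, 0.32] tool shift/0.1: [-0.027  1.504 -0.053]
-> [0.587, 0.278, 0.2] tool shift/0.1: [-2.0e-03  1.0e-03  1.2e+00]
```

View pics/w5.png

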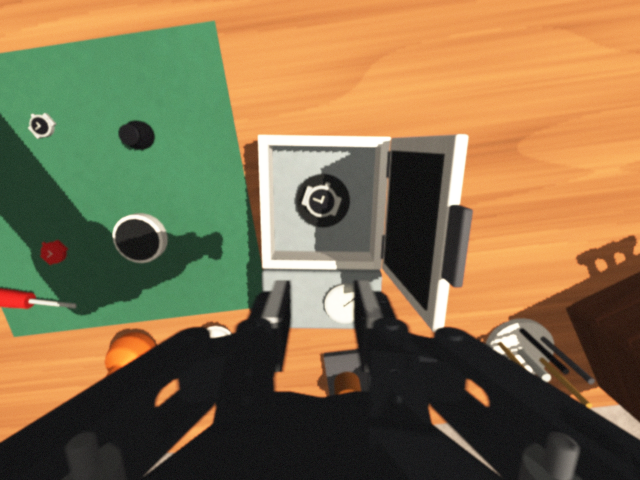

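The watch lies centred on the pad at (321,201), with the pad centre at about (322,201). The lid is still open, with its tab at (457,245).

```bash
python3 -c "
from h import *
np.set_printoptions(precision=4,suppress=True)
C=pt('w5',322,201,.026);e=np.array([.1295,.9916,0])
print('pad',C)
for u,v in [(457,245),(465,230),(450,260),(462,160),(455,145),(440,310)]:
  p=pt('w5',u,v);d=p-C;print(u,v,p,'x from hinge',d@e-.075,'z',p[2]-.06,'yt',d@[-e[1],e[0],0])
for u,v in [(137,216)]:
  p=pt('t5',u,v);d=p-C;print(p,'x from hinge',d@e-.075,'z',p[2]-.06)
h=.015;r=.14;prev=None
for th in np.linspace(1.75,0,22):
  d=np.array([-np.cos(th),np.sin(th)]);n=np.array([np.sin(th),np.cos(th)]);P=r*d+.01*n+[h,0]
  print(round(th,2),P, '' if prev is None else 'ty,tz %.3f %.3f'%tuple((P-prev)*[10,-10]));prev=P
"
```

```text
pad [0.57   0.1297 0.026 ]
457 245 [0.5813 0.2262 0.2282] x from hinge 0.02217007047972197 z 0.16818220880826026 yt 0.0013054418065355975
465 230 [0.57   0.2311 0.2307] x from hinge 0.02557240782508917 z 0.1706859369342861 yt 0.013117241135787666
450 260 [0.5945 0.2229 0.2224] x from hinge 0.020596908740658462 z 0.162449999421351 yt -0.012179004314932114
462 160 [0.5234 0.2382 0.2098] x from hinge 0.026581391677935412 z 0.14976776003322767 yt 0.06029624655752186
455 145 [0.5121 0.2335 0.2095] x from hinge 0.02045893503869614 z 0.14954188086291098 yt 0.0708139872357789
440 310 [0.6419 0.2177 0.2105] x from hinge 0.021628790557072106 z 0.15052776151997316 yt -0.05989977273949605
[0.5097 0.0738 0.6489] x from hinge -0.1381821743248564 z 0.5889110642525888
1.75 [0.0498 0.136 ] 
1.67 [0.0384 0.1384] ty,tz -0.114 -0.024
1.58 [0.0268 0.1399] ty,tz -0.116 -0.015
1.5 [0.0151 0.1404] ty,tz -0.117 -0.005
1.42 [0.0034 0.1399] ty,tz -0.117 0.005
1.33 [-0.0082  0.1384] ty,tz -0.116 0.015
1.25 [-0.0197  0.136 ] ty,tz -0.114 0.024
1.17 [-0.0309  0.1327] ty,tz -0.112 0.034
1.08 [-0.0417  0.1284] ty,tz -0.109 0.043
1.0 [-0.0522  0.1232] ty,tz -0.105 0.052
0.92 [-0.0622  0.1172] ty,tz -0.100 0.060
0.83 [-0.0717  0.1103] ty,tz -0.095 0.068
0.75 [-0.0806  0.1027] ty,tz -0.089 0.076
0.67 [-0.0888  0.0944] ty,tz -0.082 0.083
0.58 [-0.0963  0.0855] ty,tz -0.075 0.090
0.5 [-0.1031  0.0759] ty,tz -0.067 0.096
0.42 [-0.109   0.0658] ty,tz -0.059 0.101
0.33 [-0.114   0.0553] ty,tz -0.050 0.105
0.25 [-0.1182  0.0443] ty,tz -0.042 0.109
0.17 [-0.1214  0.0331] ty,tz -0.032 0.112
0.08 [-0.1237  0.0216] ty,tz -0.023 0.115
0.0 [-0.125  0.01 ] ty,tz -0.013 0.116
```

Request:
{"name": "carry_out", "arguments": {
  "commands": "0 0 0 0 0.3 0 1; 0 0 0 0 0.4 0 1; 0 0 0 0 0.4 0 1; 0 0 0 0 0.4 0 1; 0 0 0 0 0 0 1; 0 0 0 0 0 0 1; 0 0 0 0 0 0 1; 0 0 0 0 0 0 1"
}}

```text
t: 11.6
ee_pos: [0.5851, 0.2763, 0.3156]
ee_rot: [0.066, 0.998, -0.0, -0.0]
ft_force: [-0.2, 0.1, -0.2]
finger_gap: 0.002
gripper_force: 0.0
```

Request:
{"name": "carry_out", "arguments": {
  "commands": "0 0 0 0 0 0.3 1; 0 0 0 0 0 0.3 1; 0 0 0 0 0 0.3 1; 0 0 0 0 0 0.28 1; 0 0 0 0 -0.1 0 1; 0 0 0 0 -0.1 0 1; 0 0 0 0 -0.1 -0.01 1; 0 0 0 0 -0.1 0 1"
}}

```text
t: 12.4
ee_pos: [0.581, 0.2379, 0.2011]
ee_rot: [0.065, 0.998, 0.001, 0.002]
ft_force: [0.9, 2.1, 0.9]
finger_gap: -0.001
gripper_force: 1.1
```

Request:
{"name": "carry_out", "arguments": {
  "commands": "0 0 0 0 -0.117 -0.005 1; 0 0 0 0 -0.117 0.005 1; 0 0 0 0 -0.116 0.015 1; 0 0 0 0 -0.114 0.024 1; 0 0 0 0 -0.112 0.034 1; 0 0 0 0 -0.109 0.043 1; 0 0 0 0 -0.105 0.052 1; 0 0 0 0 -0.1 0.06 1"
}}

```text
t: 13.2
ee_pos: [0.568, 0.1491, 0.1754]
ee_rot: [0.065, 0.998, -0.0, -0.0]
ft_force: [-0.1, 1.2, 2.4]
finger_gap: 0.0
gripper_force: 0.8
```

```bash
python3 -c "
from h import *
grab('top','t6');s=get_state();d=s['ee_pos']-np.array([.569,.129,0]);print('x',d@[.1295,.9916,0]-.075,'z',s['ee_pos'][2]-.06);to()"
```

```text
x -0.05755730092610785 z 0.11432179957735905
t 13.25 p [0.5673 0.1468 0.1743] y_ang 82.45 zax [-0.002  -0.0021 -1.    ] F [ 0.29  0.03 -0.99] gap -0.002 gf 0.6
```

View pics/t6.png

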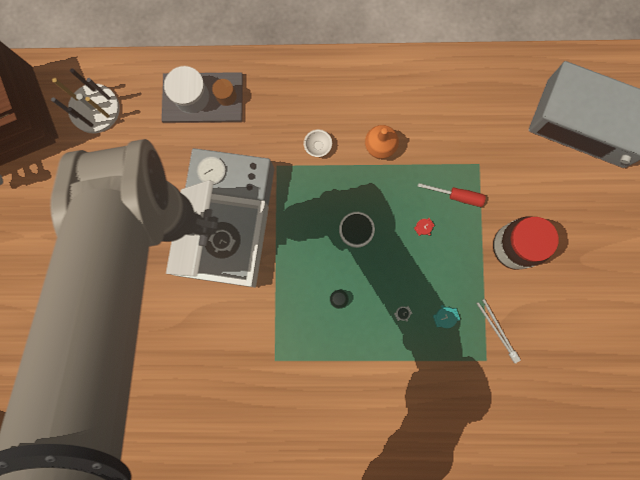

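The lid is swinging closed as expected, with its edge at x≈205, and the watch is still on the pad. I'll carry on along the arc.

Request:
{"name": "carry_out", "arguments": {
  "commands": "0 0 0 0 -0.095 0.05 1; 0 0 0 0 -0.095 0.06 1; 0 0 0 0 -0.09 0.07 1; 0 0 0 0 -0.085 0.08 1; 0 0 0 0 -0.075 0.09 1; 0 0 0 0 -0.067 0.096 1; 0 0 0 0 -0.059 0.1 1; 0 0 0 0 -0.05 0.105 1"
}}

```text
t: 14.05
ee_pos: [0.5602, 0.0885, 0.1099]
ee_rot: [0.065, 0.998, -0.0, -0.0]
ft_force: [-0.1, 1.4, 0.3]
finger_gap: 0.001
gripper_force: 0.5
```

```bash
python3 -c "
from h import *
s=get_state();d=s['ee_pos']-np.array([.569,.129,0]);print('x',d@[.1295,.9916,0]-.075,'z',s['ee_pos'][2]-.06);to()"
```

```text
x -0.11633503105198756 z 0.049937010232408624
t 14.05 p [0.5602 0.0885 0.1099] y_ang 82.57 zax [-3.e-04 -2.e-04 -1.e+00] F [-0.15  1.36  0.32] gap 0.001 gf 0.5
```

Request:
{"name": "carry_out", "arguments": {
  "commands": "0 0 0 0 -0.03 0.09 1; 0 0 0 0 -0.02 0.09 1; 0 0 0 0 -0.01 0.08 1; 0 0 0 0 0 0.06 1; 0 0 0 0 0 0.04 1; 0 0 0 0 0 0.02 1; 0 0 0 0 0 0.01 1; 0 0 0 0 0 0 1"
}}

```text
t: 14.85
ee_pos: [0.5596, 0.0834, 0.0719]
ee_rot: [0.065, 0.998, 0.0, 0.0]
ft_force: [-0.5, 0.3, -0.6]
finger_gap: 0.004
gripper_force: 0.0
```

```bash
python3 -c "
from h import *
to()"
```

```text
t 14.85 p [0.5596 0.0834 0.0719] y_ang 82.6 zax [ 1.e-04  2.e-04 -1.e+00] F [-0.49  0.31 -0.57] gap 0.004 gf 0.0
```

Force is about 0 N, so the lid isn't on its stop yet. I'll press a few mm further.

Request:
{"name": "carry_out", "arguments": {
  "commands": "0 0 0 0 0 0.01 1; 0 0 0 0 0 0.01 1; 0 0 0 0 0 0.01 1; 0 0 0 0 0 0 1; 0 0 0 0 0 0 1; 0 0 0 0 0 0 1; 0 0 0 0 0 0 1; 0 0 0 0 0 0 1"
}}

```text
t: 15.65
ee_pos: [0.5598, 0.0834, 0.07]
ee_rot: [0.065, 0.998, 0.0, 0.0]
ft_force: [-2.7, -0.1, 11.6]
finger_gap: -0.0
gripper_force: 5.6
```

```bash
python3 -c "
from h import *
to()"
```

```text
t 15.65 p [0.5598 0.0834 0.07  ] y_ang 82.58 zax [ 5.e-04  9.e-04 -1.e+00] F [-2.74 -0.1  11.58] gap -0.0 gf 5.6
```

At z = 0.070 there is 11.6 N against the stop, so the lid is shut. I'll withdraw upwards and verify.

Request:
{"name": "carry_out", "arguments": {
  "commands": "0 0 0 0 0 -0.05 1; 0 0 0 0 0 -0.2 1; 0 0 0 0 0 -0.4 1; 0 0 0 0 0 -0.4 1; 0 0 0 0 0 -0.4 1; 0 0 0 0 0 -0.2 1; 0 0 0 0 0 0 1; 0 0 0 0 0 0 1"
}}

```text
t: 16.45
ee_pos: [0.5594, 0.0834, 0.2339]
ee_rot: [0.065, 0.998, 0.0, 0.0]
ft_force: [-0.4, 0.5, -1.7]
finger_gap: -0.002
gripper_force: 0.0
```

```bash
python3 -c "
from h import *
grab('wrist','w7');to()
C=np.array([.569,.129,0]);e=np.array([.1295,.9916,0]);f=np.load('w7.npz')
for x in (.05,0,-.04,-.07):
  p=C+x*e+[0,0,.07]; c=f['T'][:3,:3].T@(p-f['T'][:3,3]);u=f['K']@c/c[2];q=pt('w7',*u[:2]);print(x,u.round(),q.round(4))"
```

```text
t 16.5 p [0.5589 0.0833 0.233 ] y_ang 82.6 zax [-1.4e-03 -2.0e-04 -1.0e+00] F [ 0.06  0.98 -0.02] gap 0.001 gf 0.0
0.05 [424. 223.   1.] [0.5748 0.1779 0.0724]
0 [371. 223.   1.] [0.5686 0.1288 0.0715]
-0.04 [328. 223.   1.] [0.5634 0.0894 0.0718]
-0.07 [296. 223.   1.] [0.5595 0.0598 0.0719]
```

View pics/w7.png

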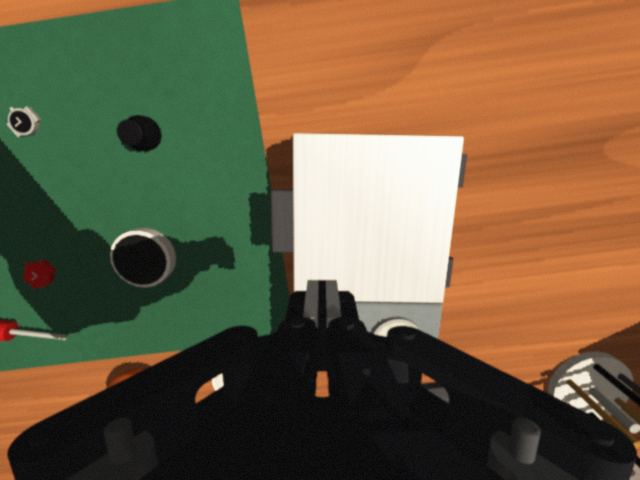

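The lid covers the chamber (293–463, 134–302), and its top is level at about 0.072 m, so it is shut. The bench is undisturbed, so I'm handing in.

```bash
python3 -c "
from h import *
print(ticket.sign_off())"
```

```text
the job is handed in; nothing more can be done
None
```

The watch is on the middle of the pad, dial up and released, the lid is fully shut, and I handed the job in at about 16.5 s; the rig returned no verdict.

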